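# Load spice jars into the slanted gravity feeder

## Robot

A 6-joint arm with a two-finger parallel gripper is mounted at the origin on a cart in front of the work surface, level with it; the furniture and walls round the work are solid. World frame = base frame: x ahead of the robot, y to its left, z up, the work surface at z = 0. Lengths are in mm, angles in rad, forces in N, time in s.
With the tool pointing down it reaches from about 300 to 775 mm from the base axis. Payload 14.6 kg.
Tool frame: the origin (TCP) lies where the fingers leave the gripper's body, on its centre line; the fingertips stand 97 mm ahead of it and the grasp point (between the pads) lies ahead of it (grip_depth is the z of the grasp point in the tool frame, in mm); z points along the fingers, y is the line along which they close (so a half turn about z gives the same grasp; the last joint's range is limited). The gripper opens to 94 mm and grips with 3 to 60 N. Pads are 16 mm wide; open, the fingers measure 119 mm over their backs; the gripper's body (75 mm by 177 mm) begins 78 mm behind the grasp point.
Start: joints at [-1.185, 0.3, 1.521, -0, 1.321, -0.067], TCP at [240.609, -494.568, 302.646] pointing down, gripper open.
Joint ranges: [-3.03, 3.03], [-0.79, 2.21], [0.23, 2.52], [-1.04, 4.18], [0, 3.07], [-2.55, 2.55]. Speed limits (rad/s): [2.22, 2.22, 2.57, 3.14, 3.14, 3.14].

## Interface

Orientations are given as [roll, pitch, yaw] about the fixed x, y, z axes, in that order (R = Rz(yaw) Ry(pitch) Rx(roll)).
In Python, from cell import read_state, camera, sign_off, regions_of, spot_point, grip_depth gives the robot as it stands. The module is installed in compiled form; this text tells all that it offers.
- The arm moves only by the tool send_rows, never from a script. Its argument "series" is a list of rows, each a list of 3 entries, a list of its own where there are three numbers: the shift along the world's x, y, z in mm, then the turn about the world's z in degrees, then the closure, from -1 (fully open) to 1 (shut), so that 0 is half open. A call has 1 to 12 rows; each row shifts and turns the commanded pose from where the row before left it; what a row does not reach is not made up. A row lasts 1/10 s, in which the tool goes at most 50 mm and 8.59 degrees, less where a joint would pass 70% of its speed; a pose out of reach is approached as far as the arm can. A call is refused whole if a number of a shift passes 50 or a number of a turn 8.59, either way. A call with a gripper value outside its range is refused whole. The fingers move at their own pace and stop on an object; "squeeze" is the grip in N (left out, the last holds). Time passes only in rows, so rows that do not move let the fingers close. It gives the time, the measured TCP pose, the force, the opening and the grip force at its end, in the units of the state.
- read_state(): the state, without advancing time (a new reading comes with each control period).
- camera(name): name is "scene" or "side" or "wrist"; returns a dict with "color" (420x560x3 uint8, blue, green, red), "fx", "fy", "cx", "cy" (pixels), "camera_from_world" (4x4, takes a point from world to camera coordinates). Camera axes: x right, y down, z forward; pixel columns grow to the right and rows downward; lengths in mm; the calibration is good to about 2 mm. The wrist camera is an equidistant fisheye: a pixel r from the principal point sees the ray r / f radians off the axis. A picture is of the moment at which its call begins. There is no depth.
- sign_off(): hands the job in; it is judged then, once.
Trained networks look in a picture, given as the dict that the camera call returned (one of the last four; its "shot" number tells which), for a name from the list of things; names that differ only in an ending like _2 or _b are one class to them, and where a whole thing is asked for, a point or a joint stands for the part that bears it (a point fixed in the world has none). Each returns a list of dicts, best first, with "confidence" (0 to 1); they miss things now and then, are a little off and sometimes report something else, mostly with a low value. They report only what shows in the picture. A call takes as long as a camera call. They do not tell look-alikes from the thing itself.
- regions_of(thing, picture): "mask" (420x560 bool, what is visible of it).
- spot_point(thing, picture): "point" ([x, y, z] in mm, in the coordinates of the camera as it stood for that picture, good to about 4 mm: a listed point, or the origin of a listed thing).
The state is a dict: "clock": time; "joints": joint angles; "qd": joint speeds; "effort": joint torques, N m; "eef_pos": TCP position; "eef_rot": TCP orientation; "wrist_force": force on the tool from outside, world axes, zero at the start; "moment": the same for the moment, N m; "finger_gap": finger opening in mm; "finger_force": force on a finger pad.
Only numpy, scipy, OpenCV 4.12 (cv2) and the standard library are available. Lean on these libraries where they do the work, as an engineer would, in place of code of your own. Each camera call takes 0.05 s, during which the arm holds its last target. There are 200 camera calls.

## Task

Load both spice jars into the slanted jar feeder, lids up, one behind the other: the first goes in at the raised mouth and slides down to the end stop, the second follows until it rests on the first one's lid. Either jar may go first. Leave the salt shaker and the dropper bottle standing where they are.

Things in the scene. Friction and masses are not known exactly. Their poses are not given: they have to be found in the camera images.
- jar_1_mid (a point): Spice jar: upright cylinder with a flat screw lid as wide as the jar, 46 mm across, 106 mm high, about 0.11 kg, standing on the worktop lid up. The point is on its centre line half-way up, 53 mm above its foot; z points from foot to lid. The two jars are alike in size.
- jar_2_mid (a point): Spice jar: upright cylinder with a flat screw lid as wide as the jar, 46 mm across, 106 mm high, about 0.11 kg, standing on the worktop lid up. The point is on its centre line half-way up, 53 mm above its foot; z points from foot to lid. The two jars are alike in size.
- feed_tube: Square metal tube, fixed on a wooden stand, leaning 30 degrees from vertical, mouth towards the robot. Origin: centre of the inside of its closed lower end (the end stop), 42 mm above the worktop. z runs up the tube's middle and out of the mouth, x away from the robot and upward, y level across. Inside 54 x 54 mm (4 mm play each side of a jar), walls 4 mm. A jar let go in the mouth slides down by itself.
- feeder_mouth (a point): Centre of the tube's open mouth, 150 mm up the tube from the end stop; same axes as the tube. The last 12 mm are flared at both sides and on the upper (+x) side, 76 mm wide overall. Two jars fill 211 mm, so the second stands about 60 mm out of the mouth. Below the mouth the upper side is open but for two edge strips, and has a take-out window for the lowest jar.
- tongue_tip (a point): Tip of a flat tongue, 42 mm wide and 4 mm thick, that carries the lower (-x) wall of the tube on for 38 mm past the mouth: the jars slide and rest on this wall. The point lies on its sliding face, 27 mm to -x of the tube's middle line; same axes as the tube.
- mill_mid (a point): Glass salt shaker with a narrower domed top, 44 mm across and 90 mm high: a bystander near the jars, to be left alone. The point is on its centre line, 45 mm above its foot; z up.
- dropper_mid (a point): Small dropper bottle with a thin rubber bulb on top, 33 mm across and 102 mm high: a bystander near the jars, to be left alone. The point is on its centre line, 51 mm above its foot; z up. Close behind it stands a microwave oven with a baking tray on top (0.29 m high, front about 0.62 m ahead of the robot); a boiler hangs behind left from 0.4 m up: keep the arm drawn in while swinging over the jars.
Mind the look-alikes: they are no part of the job. What is shaped like the part that bears jar_2_mid but orange is not meant. What is shaped like the part that bears jar_1_mid but yellow is not meant.

How it is judged (in metres and radians):
At the end, for the whole second after the job is handed in: One spice jar stands on the end stop of the tube (its centre 45 to 60 mm from the stop along the tube) and the other stands on its lid (centre 148 to 167 mm from the stop); both have their lids up, their centres within about 10 mm of the tube's middle line and their axes within 0.15 rad of it (((z of jar_1_mid in the frame of feed_tube between 0.045 and 0.06 m and x of jar_1_mid in the frame of feed_tube between -0.012 and 0.01 m and y of jar_1_mid in the frame of feed_tube between -0.012 and 0.012 m and angle between the z axis of each of jar_1_mid, jar_2_mid and the z axis of feed_tube, either way round below 0.15 rad and angle between each of jar_1_mid, jar_2_mid's own z axis and vertical below 0.8 rad and z of jar_2_mid in the frame of feed_tube between 0.148 and 0.167 m and x of jar_2_mid in the frame of feed_tube between -0.012 and 0.01 m and y of jar_2_mid in the frame of feed_tube between -0.012 and 0.012 m) or (z of jar_2_mid in the frame of feed_tube between 0.045 and 0.06 m and x of jar_2_mid in the frame of feed_tube between -0.012 and 0.01 m and y of jar_2_mid in the frame of feed_tube between -0.012 and 0.012 m and angle between the z axis of each of jar_2_mid, jar_1_mid and the z axis of feed_tube, either way round below 0.15 rad and angle between each of jar_2_mid, jar_1_mid's own z axis and vertical below 0.8 rad and z of jar_1_mid in the frame of feed_tube between 0.148 and 0.167 m and x of jar_1_mid in the frame of feed_tube between -0.012 and 0.01 m and y of jar_1_mid in the frame of feed_tube between -0.012 and 0.012 m))); the robot touches nothing.
It fails at once if the salt shaker is knocked over or shifted more than 50 mm (distance of mill_mid from where it was at the start of the episode above 0.05 m or angle between mill_mid's own z axis and vertical above 0.6 rad).
It fails at once if the dropper bottle is knocked over or shifted more than 50 mm (distance of dropper_mid from where it was at the start of the episode above 0.05 m or angle between dropper_mid's own z axis and vertical above 0.6 rad).
It also fails if it takes over 66 s, if anything falls off the work surface, if the arm or the gripper's body presses on something with over 40 N, if the wrist force passes 120 N, or if a joint passes its speed limit or range.

## Working session

There is one attempt and no reset: what is moved stays moved. The work goes in short steps, Python scripts to look and compute and a tool call to move; the robot and the scene stay as the last step left them, time stands still between calls to the robot, and variables do not carry over. Pictures are saved under pics/ and viewed, at most 10 in all, crops included, and the job is handed in when it is done.

Besides the shell and the picture viewer there is one more tool, called after "Call:" as name([rows], argument=value, ...), one row to a line, values as JSON. send_rows: Moves the arm, as the interface text tells. Its arguments: {"type":"object","properties":{"series":{"type":"array"},"squeeze":{"type":"number"}},"required":["series"]}

```bash
mkdir -p pics; cat > h.py <<'E'
import numpy as np, cv2
from cell import *
def toworld(p,cam):
    T=np.linalg.inv(np.array(cam["camera_from_world"])); return (T@np.r_[p,1])[:3]
def proj(P,cam):
    q=(np.array(cam["camera_from_world"])@np.r_[P,1])[:3]
    return np.array([cam["fx"]*q[0]/q[2]+cam["cx"],cam["fy"]*q[1]/q[2]+cam["cy"]])
E
python3 - <<'E'
from h import *
print(grip_depth, read_state())
ims=[]
for n in ("scene","side"):
    c=camera(n); cv2.imwrite(f"pics/{n}0.png",c["color"])
    print(n, np.round(np.linalg.inv(np.array(c["camera_from_world"])),2).tolist(),c["fx"])
    for t in ("jar_1_mid","feed_tube","feeder_mouth","tongue_tip","mill_mid","dropper_mid"):
        for r in spot_point(t,c):
            w=toworld(r["point"],c); print(t,round(r["confidence"],2),w.round(),proj(w,c).round())
E
```

```text
78.39999999999999 {'clock': 0.0, 'joints': array([-1.18459936e+00,  3.00461286e-01,  1.52157738e+00, -3.56350686e-06,
        1.32070146e+00, -6.65974639e-02]), 'qd': array([ 7.66388328e-04,  7.83730859e-06,  9.18087493e-05,  1.19911951e-03,
        7.82092898e-04, -6.01680809e-05]), 'effort': array([ 5.79701482e-04, -5.31805301e+01, -3.52736807e+01,  7.08931102e-02,
        2.43788684e-02, -1.12987107e-04]), 'eef_pos': array([ 240.55526252, -494.43657168,  302.09321632]), 'eef_rot': array([-3.14044749e+00, -7.29186410e-05,  4.52795276e-01]), 'wrist_force': array([-0.21047431,  0.35854883,  0.27531606]), 'moment': array([-0.01500008,  0.02908484,  0.02218161]), 'finger_force': 0.0, 'finger_gap': 94.0981958558197}
scene [[-0.82, -0.42, 0.4, 91.53], [-0.58, 0.58, -0.57, 564.55], [0.01, -0.7, -0.72, 872.7], [0.0, 0.0, 0.0, 1.0]] 525.0095953151498
jar_1_mid 0.9 [382. 112.  52.] [289. 318.]
jar_1_mid 0.82 [471.  94.  53.] [256. 288.]
feed_tube 0.34 [444. 198.  54.] [233. 333.]
feeder_mouth 0.94 [ 573. -238.  173.] [309. 134.]
tongue_tip 0.75 [ 540. -207.  194.] [314. 139.]
mill_mid 0.96 [480. -28.  48.] [288. 249.]
mill_mid 0.36 [558.  52.  48.] [234. 256.]
dropper_mid 0.89 [557.  55.  51.] [234. 256.]
side [[-0.96, -0.17, 0.22, 312.17], [-0.28, 0.54, -0.8, 646.29], [0.02, -0.83, -0.56, 627.91], [0.0, 0.0, 0.0, 1.0]] 383.47075597523707
jar_1_mid 0.89 [382. 112.  53.] [314. 295.]
jar_1_mid 0.75 [471.  95.  53.] [274. 280.]
feed_tube 0.84 [ 628. -281.   44.] [259. 184.]
feeder_mouth 0.94 [ 574. -236.  171.] [273. 154.]
tongue_tip 0.7 [ 539. -212.  195.] [283. 151.]
mill_mid 0.66 [480. -33.  43.] [286. 245.]
dropper_mid 0.8 [554.  53.  53.] [243. 259.]
```

View pics/scene0.png

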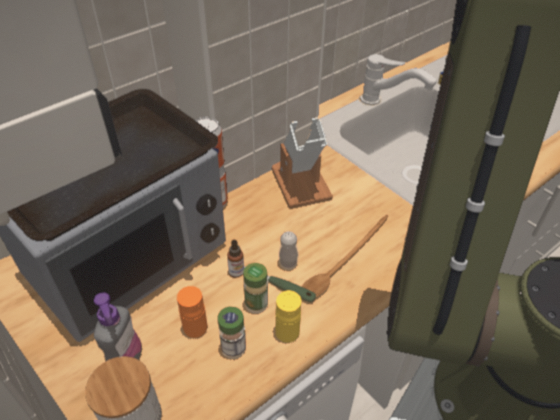

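View pics/side0.png

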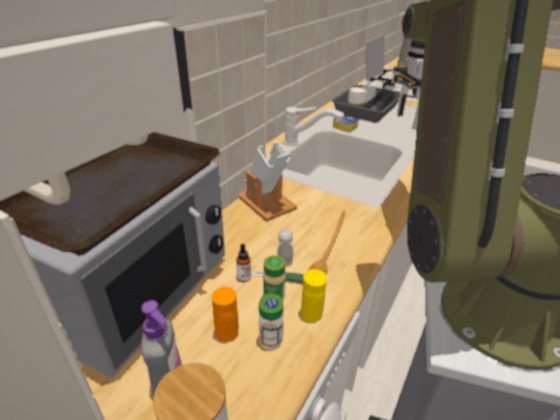

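```bash
python3 - <<'E'
from h import *
ims=[]
for n in ("scene","side"):
    c=camera(n)
    for t in ("jar_1_mid","jar_2_mid"):
        for r in spot_point(t,c):
            w=toworld(r["point"],c); print(t,round(r["confidence"],2),w.round(),proj(w,c).round())
        for r in regions_of(t,c):
            ys,xs=np.nonzero(r["mask"]); print(" mask",round(r["confidence"],2),xs.mean().round(),ys.mean().round(),len(xs), np.median(c["color"][r["mask"]],0))
    x0,y0=(165,225) if n=="scene" else (200,220)
    ims.append(cv2.resize(c["color"][y0:y0+140,x0:x0+140],(400,400),interpolation=cv2.INTER_CUBIC))
cv2.imwrite("pics/crop1.png",np.hstack(ims))
E
```

```text
jar_1_mid 0.76 [474.  97.  54.] [254. 288.]
jar_1_mid 0.56 [380. 111.  51.] [290. 319.]
 mask 0.97 256.0 288.0 1052 [ 73.  109.5 100. ]
 mask 0.88 287.0 317.0 1212 [ 59.5 125.  152. ]
jar_2_mid 0.83 [443. 198.  50.] [233. 335.]
jar_2_mid 0.8 [534. 207.  54.] [192. 312.]
 mask 0.91 192.0 312.0 1208 [ 49.5  87.  148. ]
 mask 0.77 231.0 332.0 1287 [ 86. 110. 107.]
jar_1_mid 0.86 [470.  95.  50.] [274. 281.]
jar_1_mid 0.85 [382. 114.  50.] [313. 297.]
 mask 0.89 274.0 276.0 817 [ 65. 120.  94.]
 mask 0.26 269.0 166.0 1131 [131. 135. 137.]
jar_2_mid 0.85 [533. 205.  52.] [225. 314.]
jar_2_mid 0.67 [445. 199.  49.] [271. 323.]
 mask 0.91 271.0 321.0 1257 [ 99. 126. 117.]
 mask 0.91 225.0 314.0 1286 [  0.  89. 169.]
```

View pics/crop1.png

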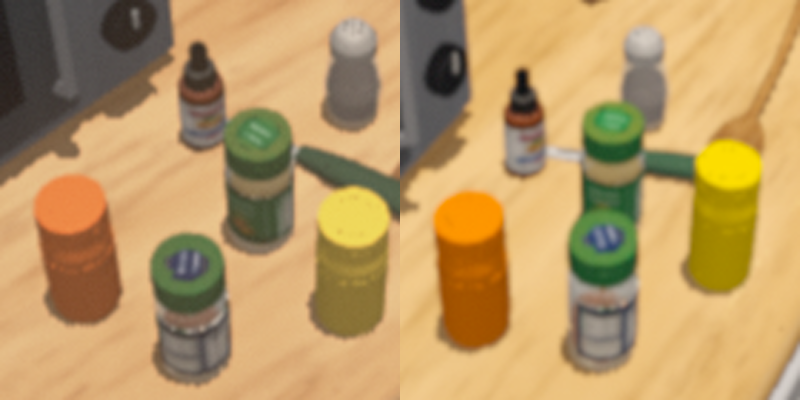

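The crop shows four jar-shaped things: the orange one at (192,312), the yellow one at (288,317) and two green-lidded, labelled jars. The plain orange and yellow ones are the look-alikes. The real ones are jar_1 at scene (256,288), about (472,95) mm, and jar_2 at (232,332), about (444,198) mm. The mill is at (288,249) and the dropper at (234,256). I'll take jar_1 first, closing along the tube's y axis, which is clear of all neighbours.

Call:
send_rows([
  [[14.5, 36.8, 0], 7.2, -1],
  [[14.5, 36.8, 0], 7.2, -1],
  [[14.5, 36.8, 0], 7.2, -1],
  [[14.5, 36.8, 0], 7.2, -1],
  [[14.5, 36.8, 0], 7.2, -1],
  [[14.5, 36.8, 0], 7.2, -1],
  [[14.5, 36.8, 0], 7.2, -1],
  [[14.5, 36.8, 0], 7.2, -1],
  [[14.5, 36.8, 0], 7.2, -1],
  [[14.5, 36.8, 0], 7.2, -1],
  [[14.5, 36.8, 0], 7.2, -1],
  [[14.5, 36.8, 0], 7.2, -1],
], squeeze=8)

```text
clock: 2.4
eef_pos: [414.9, -51.3, 302.9]
eef_rot: [3.141, 0.0, 1.966]
wrist_force: [0.6, -1.0, -0.6]
finger_gap: 94.2
finger_force: 0.0
```

Call:
send_rows([
  [[14.5, 36.8, 0], 7.2, -1],
  [[14.5, 36.8, 0], 7.2, -1],
  [[14.5, 36.8, 0], 7.2, -1],
  [[14.5, 36.8, 0], 7.2, -1],
  [[0, 0, 0], 0, -1],
  [[0, 0, 0], 0, -1],
])

```text
clock: 3.0
eef_pos: [472.5, 94.6, 302.4]
eef_rot: [-3.141, -0.0, 2.464]
wrist_force: [-0.5, -0.1, 0.2]
finger_gap: 93.9
finger_force: 0.0
```

```bash
python3 - <<'E'
from h import *
s=read_state(); print(s["clock"],s["eef_pos"].round(1),np.degrees(s["eef_rot"]).round(1),s["joints"].round(2))
c=camera("wrist"); cv2.imwrite("pics/w1.png",c["color"])
for t in ("jar_1_mid","mill_mid","dropper_mid"):
  for r in spot_point(t,c):
    print(t,round(r["confidence"],2),toworld(r["point"],c).round(1))
E
```

```text
3.0 [472.5  94.6 302.4] [-180.    -0.   141.2] [ 0.12  0.15  1.71 -0.    1.29 -0.77]
jar_1_mid 0.68 [469.   94.6  55.1]
mill_mid 0.86 [481.1 -23.5  44.6]
dropper_mid 0.63 [552.4  48.2  54.9]
```

View pics/w1.png

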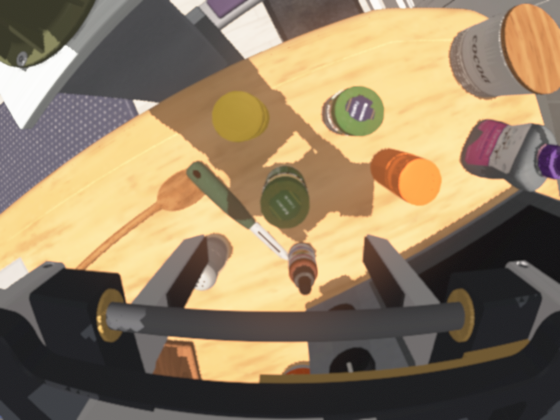

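The wrist view shows jar_1's lid at (287,200) between the fingers, with the mill at (215,255) and the dropper at (302,265) clear of both. Descending and gripping.

Call:
send_rows([
  [[-1, 0, -25], 0, -1],
  [[0, 0, -25], 0, -1],
  [[0, 0, -25], 0, -1],
  [[0, 0, -25], 0, -1],
  [[0, 0, -25], 0, -1],
  [[0, 0, -14], 0, -1],
  [[0, 0, 0], 0, -1],
  [[0, 0, 0], 0, 1],
  [[0, 0, 0], 0, 1],
  [[0, 0, 0], 0, 1],
  [[0, 0, 0], 0, 1],
  [[0, 0, 0], 0, 1],
], squeeze=8)

```text
clock: 4.4
eef_pos: [471.7, 94.2, 164.0]
eef_rot: [3.141, 0.0, 2.463]
wrist_force: [-0.5, 0.8, 0.3]
finger_gap: 57.5
finger_force: 0.0
```

Call:
send_rows([
  [[0, 0, 0], 0, 1],
  [[0, 0, 0], 0, 1],
  [[0, 0, 0], 0, 1],
])

```text
clock: 4.7
eef_pos: [471.7, 94.3, 163.7]
eef_rot: [3.141, 0.0, 2.463]
wrist_force: [0.5, -0.1, 0.8]
finger_gap: 45.6
finger_force: 8.0
```

Call:
send_rows([
  [[0, 0, 20], 0, 1],
  [[0, 0, 40], 0, 1],
  [[0, 0, 40], 0, 1],
  [[0, 0, 40], 0, 1],
  [[0, 0, 40], 0, 1],
  [[0, 0, 40], 0, 1],
  [[0, 0, 16], 0, 1],
  [[4, -25, 0], 0, 1],
  [[6, -36, 0], 0, 1],
  [[6, -36, 0], 0, 1],
  [[6, -36, 0], 0, 1],
  [[6, -36, 0], 0, 1],
])

```text
clock: 5.9
eef_pos: [499.5, -76.2, 399.4]
eef_rot: [-3.141, -0.0, 2.463]
wrist_force: [0.5, 0.1, -1.5]
finger_gap: 45.5
finger_force: 8.0
```

Call:
send_rows([
  [[6, -36, 0], 0, 1],
  [[6, -36, 0], 0, 1],
  [[4, -26, 0], 0, 1],
  [[3, -20, 0], 0, 1],
  [[0, 0, 0], 0, 1],
  [[0, 0, 0], 0, 1],
  [[0, 0, 0], 0, 1],
])

```text
clock: 6.6
eef_pos: [518.6, -192.0, 399.6]
eef_rot: [3.141, -0.0, 2.464]
wrist_force: [0.1, -0.6, -1.8]
finger_gap: 45.5
finger_force: 8.0
```

```bash
cat > look.py <<'E'
from h import *
import sys
s=read_state(); print(s["clock"],s["eef_pos"].round(1),np.degrees(s["eef_rot"]).round(1),s["finger_gap"].round(1))
for n in ("wrist","scene","side"):
  c=camera(n); cv2.imwrite(f"pics/{n}_{sys.argv[1]}.png",c["color"])
  for t in ("feed_tube","feeder_mouth","tongue_tip","jar_1_mid"):
    for r in spot_point(t,c):
      print(n,t,round(r["confidence"],2),toworld(r["point"],c).round(1))
E
python3 look.py 2
```

```text
Traceback (most recent call last):
  File "look.py", line 3, in <module>
    s=read_state(); print(s["clock"],s["eef_pos"].round(1),np.degrees(s["eef_rot"]).round(1),s["finger_gap"].round(1))
                                                                                             ^^^^^^^^^^^^^^^^^^^^^
AttributeError: 'float' object has no attribute 'round'
```

```bash
sed -i 's/s\["finger_gap"\].round(1)/s["finger_gap"]/' look.py; python3 look.py 2
```

```text
6.6 [ 518.6 -192.   399.6] [180.   -0.  141.2] 45.54030088341831
scene feed_tube 0.59 [ 635.9 -278.3   42.4]
scene feeder_mouth 0.62 [ 573.4 -236.1  174.7]
scene tongue_tip 0.6 [ 536.8 -206.   194.6]
scene jar_1_mid 0.89 [381.  110.3  53.7]
scene jar_1_mid 0.71 [ 521.5 -186.4  291.6]
side feed_tube 0.8 [ 629.4 -277.    46.2]
side feeder_mouth 0.79 [ 576.2 -236.1  170.8]
side tongue_tip 0.96 [ 539.  -212.3  195.6]
side jar_1_mid 0.65 [384.8 113.8  50.8]
```

View pics/wrist_2.png

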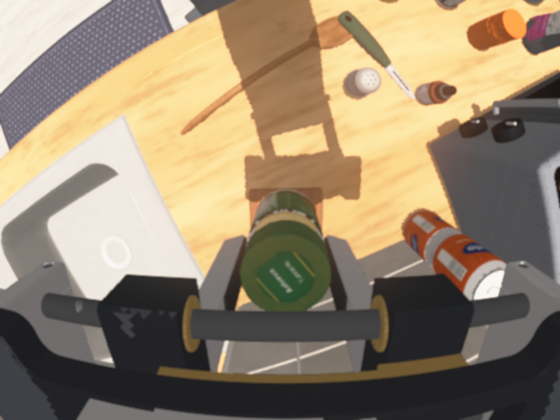

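The jar is held upright at (287,250), in line with the feeder stand beneath it. Moving over the tongue and lowering.

Call:
send_rows([
  [[8, -6.4, 0], 0.5, 1],
  [[8, -6.4, 0], 0.5, 1],
  [[8, -6.4, 0], 0.5, 1],
  [[8, -6.4, 0], 0, 1],
  [[8, -6.4, 0], 0, 1],
  [[8, -6.4, 0], 0, 1],
  [[0, 0, -15], 0, 1],
  [[0, 0, -15], 0, 1],
  [[0, 0, -15], 0, 1],
  [[0, 0, -10], 0, 1],
  [[0, 0, 0], 0, 1],
  [[0, 0, 0], 0, 1],
])

```text
clock: 8.55
eef_pos: [566.9, -231.4, 345.1]
eef_rot: [3.142, 0.0, 2.49]
wrist_force: [-0.2, -0.0, -1.5]
finger_gap: 45.8
finger_force: 8.0
```

```bash
python3 look.py 3; python3 -c "
import cv2,numpy as np
a=cv2.imread('pics/scene_3.png')[40:220,220:400];b=cv2.imread('pics/side_3.png')[70:250,190:370]
cv2.imwrite('pics/c3.png',np.hstack([cv2.resize(i,(400,400)) for i in (a,b)]))"
```

```text
8.55 [ 566.9 -231.4  345.1] [180.    0.  142.6] 45.82274869649726
wrist tongue_tip 0.76 [ 537.1 -207.2  190.2]
wrist tongue_tip 0.71 [481.8 -28.4  44.2]
scene feed_tube 0.73 [ 638.4 -282.    42.1]
scene feeder_mouth 0.56 [ 574.6 -236.1  173.7]
scene tongue_tip 0.64 [ 538.5 -208.8  196.6]
scene jar_1_mid 0.73 [381.8 111.8  52.8]
scene jar_1_mid 0.68 [ 568.9 -228.3  236.7]
side feed_tube 0.87 [ 631.2 -278.8   41.5]
side feeder_mouth 0.66 [ 576.3 -234.8  169.4]
side tongue_tip 0.72 [ 542.7 -210.8  194.3]
side jar_1_mid 0.82 [ 564.2 -231.2  231.8]
side jar_1_mid 0.76 [385.2 112.3  52.8]
```

View pics/c3.png

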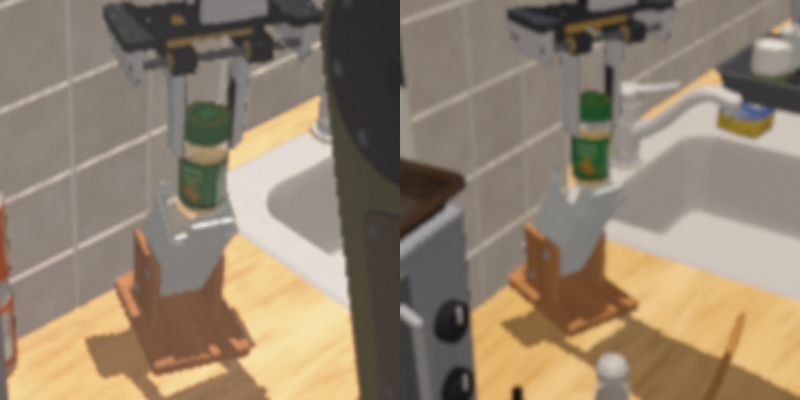

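The jar's foot hangs just above the mouth, behind the tongue, and the gripper is square with the tube. Next I press the foot against the tongue so the jar pivots in the pads.

Call:
send_rows([
  [[0, 0, -5], 0, 1],
  [[0, 0, -5], 0, 1],
  [[-2.5, 1.9, -2], 0, 1],
  [[-2.5, 1.9, -2], 0, 1],
  [[-4, 3, -2], 0, 1],
  [[-4, 3, -2], 0, 1],
  [[-4, 3, -2], 0, 1],
  [[-4, 3, -2], 0, 1],
  [[0, 0, 0], 0, 1],
])

```text
clock: 10.2
eef_pos: [545.1, -214.9, 322.4]
eef_rot: [-3.142, -0.001, 2.49]
wrist_force: [-0.1, 0.3, -2.2]
finger_gap: 45.0
finger_force: 8.0
```

```bash
python3 look.py 4; python3 -c "
import cv2,numpy as np
a=cv2.imread('pics/scene_4.png')[40:220,220:400];b=cv2.imread('pics/side_4.png')[70:250,190:370]
cv2.imwrite('pics/c4.png',np.hstack([cv2.resize(i,(400,400)) for i in (a,b)]))"
```

```text
10.2 [ 545.1 -214.9  322.4] [-180.    -0.   142.7] 45.02292906310517
scene feed_tube 0.9 [ 635.6 -278.7   44.1]
scene feed_tube 0.29 [558.   54.7  51. ]
scene tongue_tip 0.77 [ 537.8 -205.1  195.8]
scene jar_1_mid 0.93 [380.3 113.   52.3]
side feed_tube 0.59 [ 628.9 -281.    42.9]
side feeder_mouth 0.87 [ 574.1 -235.5  169.4]
side tongue_tip 0.6 [ 540.8 -209.4  196.5]
side jar_1_mid 0.95 [ 550.4 -221.6  214.7]
side jar_1_mid 0.61 [385.1 111.1  53. ]
```

View pics/c4.png

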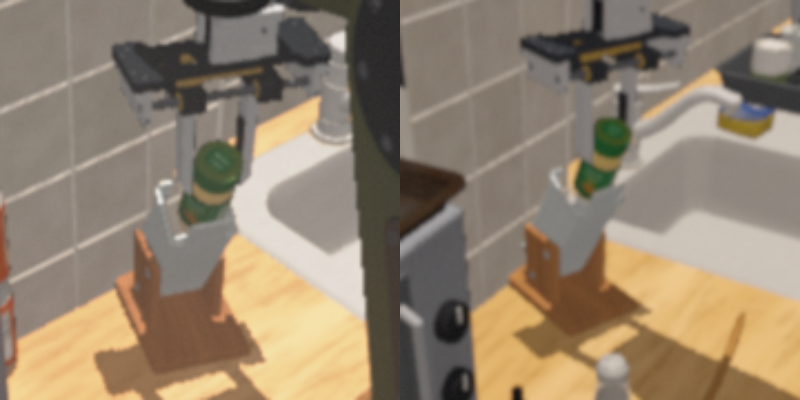

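The jar is tilting as planned, by about 20°, with its foot inside the mouth. I'll finish the tilt and then slide down along the tube axis.

Call:
send_rows([
  [[-3, 2.3, -0.7], 0, 1],
  [[-3, 2.3, -0.7], 0, 1],
  [[-2, 1.5, -0.6], 0, 1],
  [[4, -3, -8.7], 0, 1],
  [[4, -3, -8.7], 0, 1],
  [[4, -3, -8.7], 0, 1],
  [[4, -3, -8.7], 0, 1],
  [[4, -3, -8.7], 0, 1],
  [[2, -1.5, -4], 0, 1],
  [[0, 0, 0], 0, 1],
])

```text
clock: 11.95
eef_pos: [560.5, -226.6, 272.4]
eef_rot: [3.141, 0.002, 2.489]
wrist_force: [6.7, -5.6, -1.5]
finger_gap: 45.1
finger_force: 8.0
```

```bash
python3 look.py 5; python3 -c "
import cv2,numpy as np
a=cv2.imread('pics/scene_5.png')[40:220,220:400];b=cv2.imread('pics/side_5.png')[70:250,190:370]
cv2.imwrite('pics/c5.png',np.hstack([cv2.resize(i,(400,400)) for i in (a,b)]))"
```

```text
11.95 [ 560.5 -226.6  272.4] [1.800e+02 1.000e-01 1.426e+02] 45.14676063555081
wrist tongue_tip 0.81 [ 534.4 -205.1  190.8]
scene feeder_mouth 0.88 [ 572.2 -233.7  176.2]
scene feeder_mouth 0.28 [555.9  53.5  48.2]
scene tongue_tip 0.89 [ 538.1 -208.   195.9]
scene jar_1_mid 0.65 [381.1 116.   51.2]
scene jar_1_mid 0.57 [ 572.6 -233.5  166.8]
side feed_tube 0.9 [ 626.8 -280.3   39.7]
side feeder_mouth 0.91 [ 575.3 -235.7  169.3]
side tongue_tip 0.71 [ 541.3 -209.9  195. ]
side jar_1_mid 0.65 [ 570.  -232.9  163.4]
side jar_1_mid 0.43 [479.9 -30.8  43. ]
```

View pics/c5.png

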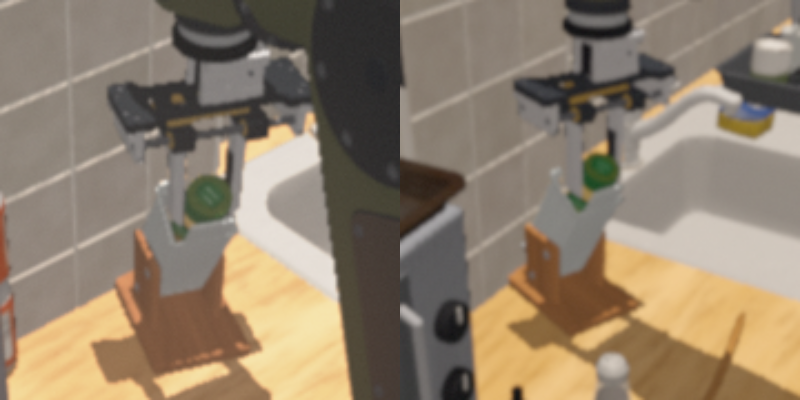

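Aligned in the tube. Releasing, then lifting away.

Call:
send_rows([
  [[0, 0, 0], 0, 0.2],
  [[0, 0, 0], 0, -0.2],
  [[0, 0, 0], 0, -1],
  [[0, 0, 0], 0, -1],
  [[0, 0, 0], 0, -1],
  [[0, 0, 0], 0, -1],
  [[0, 0, 20], 0, -1],
  [[0, 0, 40], 0, -1],
  [[0, 0, 40], 0, -1],
  [[-10, 12, 20], 0, -1],
  [[-15, 40, 0], 0, -1],
  [[-15, 40, 0], 0, -1],
])

```text
clock: 13.9
eef_pos: [518.9, -133.1, 393.4]
eef_rot: [3.141, 0.001, 2.488]
wrist_force: [0.7, 0.8, 0.0]
finger_gap: 94.1
finger_force: 0.0
```

Call:
send_rows([
  [[-15, 40, 0], 0, -1],
  [[-15, 40, 0], 0, -1],
  [[-15, 40, 0], 0, -1],
  [[0, 0, 0], 0, -1],
  [[0, 0, 0], 0, -1],
])

```text
clock: 14.4
eef_pos: [474.5, -13.3, 393.5]
eef_rot: [3.141, 0.001, 2.491]
wrist_force: [0.5, -0.7, 0.1]
finger_gap: 93.9
finger_force: 0.0
```

```bash
python3 look.py 6; python3 - <<'E'
from h import *
for n in("scene","side"):
  c=camera(n)
  for t in("jar_2_mid","mill_mid","dropper_mid"):
    for r in spot_point(t,c): print(n,t,round(r["confidence"],2),toworld(r["point"],c).round(1))
ims=[cv2.resize(cv2.imread(f)[y:y+180,x:x+180],(400,400)) for f,x,y in(('pics/scene_6.png',220,40),('pics/side_6.png',190,70))]
cv2.imwrite('pics/c6.png',np.hstack(ims))
E
```

```text
14.4 [474.5 -13.3 393.5] [180.    0.  142.7] 93.88017108677484
wrist feed_tube 0.87 [ 629.9 -278.9   39.2]
wrist feeder_mouth 0.81 [ 573.5 -233.6  167. ]
wrist tongue_tip 0.84 [ 535.3 -206.9  190.8]
wrist jar_1_mid 0.96 [382.6 111.6  53.2]
wrist jar_1_mid 0.37 [ 538.2 -205.9  190.1]
scene feed_tube 0.72 [ 636.  -279.8   46.5]
scene feeder_mouth 0.72 [ 574.2 -236.   173.9]
scene tongue_tip 0.83 [ 537.  -205.1  196.3]
scene jar_1_mid 0.94 [380.  111.1  53.3]
side feed_tube 0.82 [ 626.4 -279.5   44.2]
side feeder_mouth 0.86 [ 573.2 -237.4  171.1]
side tongue_tip 0.92 [ 538.  -211.5  193.8]
side tongue_tip 0.25 [ 628.3 -281.    41.1]
side jar_1_mid 0.7 [380.4 114.6  53.3]
side jar_1_mid 0.54 [ 631.8 -281.    40.8]
scene jar_2_mid 0.72 [ 635.1 -279.2   46. ]
scene jar_2_mid 0.65 [535.5 208.9  57.3]
scene jar_2_mid 0.63 [441.8 195.3  52. ]
scene mill_mid 0.78 [483.1 -30.3  46.6]
scene dropper_mid 0.84 [556.6  53.   51.1]
side jar_2_mid 0.86 [530.2 207.9  49.1]
side jar_2_mid 0.66 [446.1 201.7  49.6]
side mill_mid 0.71 [481.7 -29.5  45.5]
side dropper_mid 0.87 [560.   55.2  52. ]
```

View pics/c6.png

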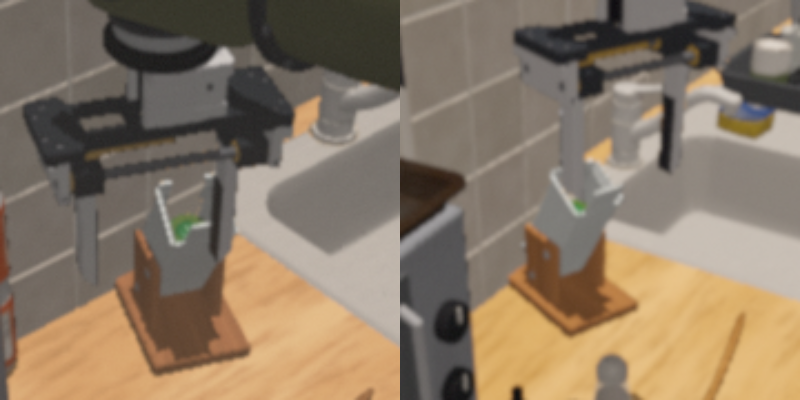

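Jar_1 has slid down; its green lid is deep in the tube at crop (185,225). Now jar_2 at about (444,198.5).

Call:
send_rows([
  [[-5, 35, -10], 0, -1],
  [[-5, 35, -20], 0, -1],
  [[-5, 35, -20], 0, -1],
  [[-5, 35, -20], 0, -1],
  [[-5, 35, -20], 0, -1],
  [[-5.5, 36.8, -10], 0, -1],
  [[0, 0, -25], 0, -1],
  [[0, 0, -25], 0, -1],
  [[0, 0, -25], 0, -1],
  [[0, 0, -25], 0, -1],
  [[0, 0, -20], 0, -1],
  [[0, 0, -9.8], 0, -1],
])

```text
clock: 16.75
eef_pos: [443.7, 197.9, 161.8]
eef_rot: [-3.14, -0.001, 2.49]
wrist_force: [0.1, -0.3, 0.3]
finger_gap: 94.0
finger_force: 0.0
```

Call:
send_rows([
  [[0, 0, 0], 0, -1],
  [[0, 0, 0], 0, 1],
  [[0, 0, 0], 0, 1],
  [[0, 0, 0], 0, 1],
  [[0, 0, 0], 0, 1],
  [[0, 0, 0], 0, 1],
  [[0, 0, 0], 0, 1],
  [[0, 0, 0], 0, 1],
  [[0, 0, 0], 0, 1],
  [[0, 0, 0], 0, 1],
], squeeze=8)

```text
clock: 17.75
eef_pos: [444.2, 198.1, 163.4]
eef_rot: [3.141, 0.0, 2.49]
wrist_force: [0.1, 0.0, 1.0]
finger_gap: 45.7
finger_force: 8.0
```

Call:
send_rows([
  [[0, 0, 20], 0, 1],
  [[0, 0, 40], 0, 1],
  [[0, 0, 40], 0, 1],
  [[0, 0, 40], 0, 1],
  [[0, 0, 40], 0, 1],
  [[0, 0, 40], 0, 1],
  [[0, 0, 16], 0, 1],
  [[4, -24, 0], 0, 1],
  [[7, -36, 0], 0, 1],
  [[7, -36, 0], 0, 1],
  [[7, -36, 0], 0, 1],
  [[7, -36, 0], 0, 1],
])

```text
clock: 18.95
eef_pos: [476.0, 28.6, 399.2]
eef_rot: [-3.141, -0.0, 2.49]
wrist_force: [0.5, 0.6, -1.4]
finger_gap: 45.7
finger_force: 8.0
```

Call:
send_rows([
  [[7, -36, 0], 0, 1],
  [[7, -36, 0], 0, 1],
  [[7, -36, 0], 0, 1],
  [[7, -36, 0], 0, 1],
  [[7, -36, 0], 0, 1],
  [[5, -28, 0], 0, 1],
  [[2.4, -14, 0], 0, 1],
  [[0, 0, 0], 0, 1],
  [[0, 0, 0], 0, 1],
])

```text
clock: 19.85
eef_pos: [518.5, -191.1, 399.2]
eef_rot: [3.141, -0.0, 2.49]
wrist_force: [-0.1, -0.1, -1.1]
finger_gap: 45.7
finger_force: 8.0
```

```bash
python3 - <<'E'
from h import *
print(read_state()["eef_pos"].round(1))
for n in("scene","side"):
  c=camera(n)
  for r in spot_point("jar_2_mid",c): print(n,round(r["confidence"],2),toworld(r["point"],c).round(1))
E
```

```text
[ 518.5 -191.1  399.2]
scene 0.71 [537.5 205.9  53.1]
scene 0.62 [ 516.1 -189.3  289.7]
side 0.95 [531.5 206.6  50.6]
side 0.72 [ 519.4 -190.2  286.6]
```

Call:
send_rows([
  [[8, -6.6, 0], 0, 1],
  [[8, -6.7, 0], 0, 1],
  [[8, -6.7, 0], 0, 1],
  [[8, -6.7, 0], 0, 1],
  [[8, -6.7, 0], 0, 1],
  [[8.3, -6.7, 0], 0, 1],
  [[0, 0, -15], 0, 1],
  [[0, 0, -15], 0, 1],
  [[0, 0, -15], 0, 1],
  [[0, 0, -9], 0, 1],
  [[0, 0, 0], 0, 1],
])

```text
clock: 21.15
eef_pos: [567.0, -232.3, 344.0]
eef_rot: [-3.141, -0.002, 2.49]
wrist_force: [-0.3, -0.1, -1.1]
finger_gap: 45.8
finger_force: 8.0
```

Call:
send_rows([
  [[0, 0, -5], 0, 1],
  [[0, 0, -5], 0, 1],
  [[-2.5, 1.9, -2], 0, 1],
  [[-2.5, 1.9, -2], 0, 1],
  [[-4, 3, -2], 0, 1],
  [[-4, 3, -2], 0, 1],
  [[-4, 3, -2], 0, 1],
  [[-4, 3, -2], 0, 1],
  [[-3, 2.3, -0.7], 0, 1],
  [[-3, 2.3, -0.7], 0, 1],
  [[-1, 0.8, -0.3], 0, 1],
  [[0, 0, 0], 0, 1],
])

```text
clock: 22.35
eef_pos: [538.8, -210.8, 321.8]
eef_rot: [3.142, 0.0, 2.49]
wrist_force: [0.2, -1.0, -0.3]
finger_gap: 45.6
finger_force: 8.0
```

```bash
python3 - <<'E'
from h import *
M=np.array([573.5,-235.5,171.9]);d=np.array([-.797,.604,0]);k=np.array([0,0,1])
X=-.866*d+.5*k; Z=.5*d+.866*k; Y=np.cross(Z,X)
f=lambda p:[round(float((p-M)@a)+o,1) for a,o in((X,0),(Y,0),(Z,150))]
s=read_state(); print("grip",f(s["eef_pos"]-[0,0,78.4]),s["wrist_force"].round(1))
for n in("scene","side"):
  c=camera(n)
  for r in spot_point("jar_2_mid",c): print(n,round(r["confidence"],2),f(toworld(r["point"],c)))
E
```

```text
grip [-1.1, -1.3, 233.2] [ 0.2 -1.  -0.3]
scene 0.87 [-315.7, 330.9, 197.8]
scene 0.76 [-9.1, -3.3, 202.0]
side 0.73 [-319.6, 327.9, 192.9]
side 0.59 [-8.3, -1.3, 200.9]
```

Call:
send_rows([
  [[4, -3, -8.7], 0, 1],
  [[4, -3, -8.7], 0, 1],
  [[4, -3, -8.7], 0, 1],
  [[2.4, -1.8, -5.2], 0, 1],
  [[0, 0, 0], 0, 1],
])

```text
clock: 23.05
eef_pos: [553.6, -222.1, 289.4]
eef_rot: [-3.141, -0.0, 2.489]
wrist_force: [3.1, -2.7, -0.7]
finger_gap: 45.4
finger_force: 8.0
```

```bash
python3 - <<'E'
from h import *
M=np.array([573.5,-235.5,171.9]);d=np.array([-.797,.604,0]);k=np.array([0,0,1])
X=-.866*d+.5*k; Z=.5*d+.866*k; Y=np.cross(Z,X)
f=lambda p:[round(float((p-M)@a)+o,1) for a,o in((X,0),(Y,0),(Z,150))]
s=read_state(); print("grip",f(s["eef_pos"]-[0,0,78.4]),s["wrist_force"].round(1))
for n in("scene","side"):
  c=camera(n)
  for r in spot_point("jar_2_mid",c): print(n,round(r["confidence"],2),f(toworld(r["point"],c)))
E
```

```text
grip [-1.2, -1.3, 195.8] [ 3.1 -2.7 -0.7]
scene 0.7 [-318.4, 327.7, 197.0]
scene 0.67 [-5.7, -4.3, 168.2]
side 0.78 [-6.6, -2.3, 164.5]
side 0.57 [-320.1, 328.1, 192.5]
side 0.42 [-235.0, 106.2, 136.8]
```

Call:
send_rows([
  [[0, 0, 0], 0, 0.2],
  [[0, 0, 0], 0, -0.2],
  [[0, 0, 0], 0, -1],
  [[0, 0, 0], 0, -1],
  [[0, 0, 0], 0, -1],
  [[0, 0, 0], 0, -1],
  [[0, 0, 0], 0, -1],
  [[0, 0, 15], 0, -1],
  [[0, 0, 30], 0, -1],
  [[0, 0, 30], 0, -1],
  [[0, 0, 30], 0, -1],
  [[0, 0, 20], 0, -1],
])

```text
clock: 24.45
eef_pos: [553.1, -221.6, 417.7]
eef_rot: [3.141, 0.002, 2.49]
wrist_force: [-0.5, 0.2, -0.4]
finger_gap: 94.2
finger_force: 0.0
```

Call:
send_rows([
  [[-15, 20, 0], 0, -1],
  [[-20, 40, 0], 0, -1],
  [[-20, 40, 0], 0, -1],
  [[-10, 20, 0], 0, -1],
  [[0, 0, 0], 0, -1],
  [[0, 0, 0], 0, -1],
])

```text
clock: 25.05
eef_pos: [488.3, -101.8, 415.7]
eef_rot: [3.141, 0.001, 2.49]
wrist_force: [0.6, -0.0, 0.2]
finger_gap: 94.3
finger_force: 0.0
```

```bash
python3 - <<'E'
from h import *
M=np.array([573.5,-235.5,171.9]);d=np.array([-.797,.604,0]);k=np.array([0,0,1])
X=-.866*d+.5*k; Z=.5*d+.866*k; Y=np.cross(Z,X)
f=lambda p:[round(float((p-M)@a)+o,1) for a,o in((X,0),(Y,0),(Z,150))]
ims=[]
for n,x,y in(("scene",220,40),("side",190,70)):
  c=camera(n)
  for t in("jar_2_mid","mill_mid","dropper_mid"):
    for r in spot_point(t,c):
      w=toworld(r["point"],c); print(n,t,round(r["confidence"],2),w.round(),f(w))
  ims.append(cv2.resize(c["color"][y:y+180,x:x+180],(400,400)))
cv2.imwrite('pics/c7.png',np.hstack(ims))
E
```

```text
scene jar_2_mid 0.87 [ 563. -230.  176.] [-8.4, -1.7, 159.8]
scene jar_2_mid 0.63 [537. 206.  54.] [-315.0, 329.6, 195.5]
scene mill_mid 0.7 [480. -28.  45.] [-236.5, 108.5, 139.8]
scene dropper_mid 0.82 [557.  53.  51.] [-222.7, 219.8, 138.7]
side jar_2_mid 0.81 [ 564. -225.  172.] [-11.8, 2.7, 156.5]
side jar_2_mid 0.76 [534. 207.  49.] [-319.8, 329.0, 193.0]
side jar_2_mid 0.53 [ 630. -279.   42.] [-3.2, -0.1, 1.9]
side mill_mid 0.79 [481. -31.  46.] [-233.4, 107.6, 139.9]
side dropper_mid 0.92 [554.  55.  54.] [-224.1, 219.6, 143.1]
```

View pics/c7.png

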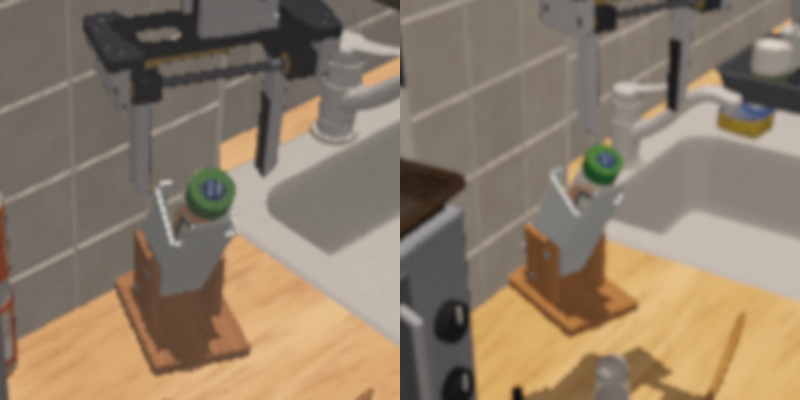

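Jar_2 sits in the tube about 158 mm up, which is resting on jar_1's lid. It leans along the tube with its lid up at crop (210,190). The bystanders have not moved and the arm is clear.

```bash
python3 -c "from cell import sign_off; print(sign_off())"
```

```text
the job is handed in; nothing more can be done
None
```

I handed the job in at about 25 s: both jars are in the feeder lids up, jar_1 below and jar_2 about 158 mm up the tube on its lid, and the salt shaker and dropper bottle stand where they were. No verdict came back; jar_1's final position is inferred from jar_2's height.

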